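# Clamp the square tube in the saw jig

### The job

Get the square tube ready for sawing in the blue jig: push it along its guide until its end is against the steel stop, and with the back of a finger push the yellow clamp strap round until it stands squarely across the tube. Only then push the red cam lever fully down so that the strap clamps the tube. Nothing needs gripping: do not pick anything up, and leave the other things on the bench where they are.

Things in the scene. Friction and masses are not known exactly. Their poses are not given: they have to be found in the camera images.
- jig: Blue clamping jig fixed to the bench; place and yaw differ. Plate 165 x 210 x 12 mm. Origin on the bench; z up, y along the tube to its free end, x across it, away from the clamp post. The tube's guide, 43 mm wide between rails 16 mm high, is centred on x = 30 mm; the upright axis of strap and lever is at x = -40 mm, y = 0.
- stop_face (a point): Middle of the steel stop's face that the tube's end must meet, 32 mm above the bench, at x = 30, y = -90 mm of the jig. Axes as the jig's. The stop block is 70 mm wide along x, 14 mm thick, and its top is 46 mm above the bench.
- tube: Bright loose square tube, 40 x 40 x 220 mm, wall 3 mm, ends open, 0.65 to 0.9 kg. It lies on the plate between the rails with 1.5 mm play each side: underside 12 mm, top 52 mm above the bench. 3 to 7 N slide it. Origin at the centre of its underside, y along it to the free end, z up.
- tube_push_end (a point): Centre of the tube's free end (away from the stop), 32 mm above the bench, where it is pushed towards -y of the jig. It starts 20 to 45 mm short of home and overhangs the plate.
- tube_stop_end (a point): The centre of the tube's end that faces the stop.
- swing (a joint): Angle of strap and lever together about the upright axis, rad. 0: strap points along +x of the jig, squarely across the tube, at its end stop. Grows clockwise seen from above, to 1.75; at 1.57 the strap points along -y of the jig, parked beside the tube. Starts 1.0 to 1.55, stays where it is left; about 0.1 N m turns it.
- strap: Yellow clamp strap: bar 28 mm wide, 16 mm thick, from 35 mm behind the upright axis to 105 mm in front. Origin at its heel, 30 mm behind the axis, underside; x to the nose, z up. Lever up: underside 62 mm above the bench, 10 mm over the tube. A 21 mm round pad hangs under it 70 mm in front of the axis, 2 mm over the tube; a nut 7 mm high tops it. Lever down: the pad presses the tube.
- strap_nose (a point): A point on the strap's middle line 85 mm in front of the upright axis, half-way up the strap (70 mm above the bench).
- cam_lever (a joint): Angle of the cam lever, rad. 0: fully down, level, pointing away from the strap's nose, at its end stop, middle line 94 mm above the bench. Grows as it is raised, to 1.25; starts 0.95 to 1.2. It turns stiffly and stays where it is left, also when clamped (self-locking cam). About 5 to 7 N at the red grip push it down.
- lever_pad (a point): On the upper face of the lever's red grip, in its middle: 88 mm from the lever's cross pin and 7.5 mm above the lever's middle line. The grip is 62 mm long, 26 mm wide and 15 mm thick. The point turns with the lever: x along the lever towards the pin, z out of the upper face.
- lever_pin (a point): The lever's cross pin, on the upright axis 94 mm above the bench. The lever turns about it.
- pipe_offcut: Bystander: short steel pipe offcut, 34 mm across, 34 mm high, upright on the jig's plate beside the clamp post. Origin at the centre of its underside.
- paste_tin: Bystander: green tin with a pale top, 72 mm across, 62 mm high. Origin at the centre of its underside.
- spanner: Bystander: flat spanner 180 mm long, 8 mm high, lying. Origin at its middle, underside.
- try_square: Bystander: engineer's square lying flat, stock 95 mm, blade 130 mm, 14 mm high. Origin under the middle of its stock.
- tape_measure: Bystander: orange tape measure, 70 x 36 x 62 mm. Origin at the centre of its underside.
- flat_file: Bystander: flat file with blue handle, 285 mm long, 28 mm high, lying. Origin on its middle line, underside.
- box_offcut: Bystander: 70 mm offcut of 40 x 40 mm square tube. Origin at the centre of its underside.
- hammer: Bystander: hammer with wooden handle, 280 mm long, lying. Origin at its middle, underside.
Mind the look-alikes: they are no part of the job. Of the things shaped like the tube, the aluminium one is meant.

How it is judged:
By the outcome, as a careful person would: the job done as asked, in the order asked, and still so for the second after the job is handed in, with the robot touching nothing.
It also fails if it takes over 61 s, if anything falls off the work surface, if the arm or the gripper's body presses on something with over 40 N, if the wrist force passes 120 N, or if a joint passes its speed limit or range.

### The arm

A 6-joint arm with a two-finger parallel gripper is mounted at the origin on the work surface. World frame = base frame: x ahead of the robot, y to its left, z up, the work surface at z = 0. Lengths are in m, angles in rad, forces in N, time in s.
With the tool pointing down it reaches from about 0.275 to 0.725 m from the base axis. Payload 5.6 kg.
Tool frame: the origin (TCP) lies midway between the tips of the shut fingers; the grasp point (between the pads) lies behind it (arm.grip_depth is the z of the grasp point in the tool frame, in m); z points along the fingers, y is the direction in which the jaws open and shut (so a half turn about z gives the same grasp; the last joint's range is limited). The gripper opens to 85 mm and grips with 20 to 120 N. Pads are 22 mm wide; open, the fingers measure 114 mm over their backs; the gripper's body (76 mm by 85 mm) begins 54 mm behind the grasp point. The pads swing forward as they close: fully open they stand 13 mm farther back than shut.
Start: joints at [-0.934, 0.255, 0.108, 0, -1.424, -0.285], TCP at [0.19, -0.516, 0.231] pointing down, gripper open.
Joint ranges: [-2.95, 2.95], [-1.21, 1.97], [-1.09, 1.5], [-2.87, 1.71], [-2.94, -0.07], [-3.05, 3.05]. Speed limits (rad/s): [2.57, 2.57, 3.14, 3.14, 3.14, 3.14].

### API

Orientations are given as a unit quaternion [x, y, z, w].
In Python, from bench import arm, imaging, ticket gives the robot as it stands.
- The arm moves only by the tool send_rows, never from a script. Its argument "commands" is a list of rows, each a list of 5 numbers: the shift along the tool's x, y, z in cm, then the turn about the tool's z in rad, then the finger opening in cm, from 0 to 8.54. A call has 1 to 5 rows; each row is the pose to reach, as a shift and turn from the pose commanded when the call began, along the tool's axes at that moment; what a row does not reach only later rows make up. A row lasts 1/8 s, in which the tool goes at most 62.5 mm and 10.7 degrees, less where a joint would pass 70% of its speed; a pose out of reach is approached as far as the arm can. A call with a gripper value outside its range is refused whole. The fingers move at their own pace and stop on an object; "force" is the grip in N (left out, the last holds). Time passes only in rows, so rows that repeat a pose let the fingers close. It gives the time, the measured TCP pose, the force and the opening at its end, in the units of the state.
- arm.get_obs(): the state, without advancing time (a new reading comes with each control period).
- imaging.snapshot(name): name is "side" or "top" or "wrist"; returns a dict with "image" (480x640x3 uint8, blue, green, red), "intrinsics" (3x3 intrinsics, pixels), "pose" (4x4, takes a point from camera to world coordinates). Camera axes: x right, y down, z forward; pixel columns grow to the right and rows downward; lengths in m; the calibration is good to about 2 mm. A picture is of the moment at which its call begins. There is no depth.
- ticket.job_done(): hands the job in, once; it reports no verdict.
The state is a dict: "time_s": time; "joint_pos": joint angles; "qd": joint speeds; "joint_efforts": joint torques, N m; "tcp_pos": TCP position; "ee_rot": TCP orientation; "contact_force": force on the tool from outside, world axes, zero at the start; "moment": the same for the moment, N m; "opening": opening from 0.0 (shut) to 1.0 (fully open).
Only numpy, scipy, OpenCV 4.12 (cv2) and the standard library are available. Lean on these libraries where they do the work, as an engineer would, in place of code of your own. Each camera call takes 0.05 s, during which the arm holds its last target. There are 200 camera calls.

## Working session

There is one attempt and no reset: what is moved stays moved. The work goes in short steps, Python scripts to look and compute and a tool call to move; the robot and the scene stay as the last step left them, time stands still between calls to the robot, and variables do not carry over. Pictures are saved under pics/ and viewed, about 8 in all and at most 12, crops included, and the job is handed in when it is done.

Besides the shell and the picture viewer there is one more tool, called after "Emit:" as name(argument=value, ...), one argument or row to a line, values as JSON. send_rows: Moves the arm, as the interface text tells. Its arguments: {"type":"object","properties":{"commands":{"type":"array","items":{"type":"array","items":{"type":"number"}}},"force":{"type":"number"}},"required":["commands"]}

```bash
ls; mkdir -p pics
python3 - <<'E'
from bench import arm,imaging
import cv2,json,numpy as np
for n in ("top","side"):
    s=imaging.snapshot(n); cv2.imwrite(f"pics/{n}0.png",s["image"])
    np.savez(f"pics/{n}0.npz",K=s["intrinsics"],T=s["pose"]); print(n,s["intrinsics"],s["pose"])
o=arm.get_obs(); print(o, arm.grip_depth)
E
```

```text
pics
top [[571.87407294   0.         317.57290271]
 [  0.         571.87407294 244.63905736]
 [  0.           0.           1.        ]] [[-0.02255455 -0.99798056  0.05938094  0.34806734]
 [-0.99956493  0.02363984  0.01763813 -0.03716547]
 [-0.01900627 -0.05895728 -0.99807956  1.62676783]
 [ 0.          0.          0.          1.        ]]
side [[618.55574714   0.         319.85851315]
 [  0.         618.55574714 232.70839665]
 [  0.           0.           1.        ]] [[ 0.99467972 -0.03111038  0.09820594  0.34392003]
 [-0.10091631 -0.48575143  0.86825195 -1.1116733 ]
 [ 0.02069203 -0.87354318 -0.48630664  0.72148496]
 [ 0.          0.          0.          1.        ]]
{'time_s': 0.1, 'joint_pos': array([-9.34385687e-01,  2.55668809e-01,  1.07142080e-01, -3.85217002e-04,
       -1.42389048e+00, -2.84622956e-01]), 'qd': array([ 0.0016917 , -0.00320002,  0.00262865,  0.00174318, -0.00117137,
        0.00040845]), 'joint_efforts': array([-1.14808008e-03, -3.87603343e+01,  2.38475007e+01,  5.37778482e+00,
       -3.75021802e-03,  7.15464552e-06]), 'tcp_pos': array([ 0.18942089, -0.51589139,  0.23050512]), 'ee_rot': array([-1.74960286e-01,  9.84575139e-01,  8.10678977e-04, -1.89505982e-04]), 'contact_force': array([0.22942783, 0.00512203, 0.20132917]), 'moment': array([ 0.01396063, -0.05593226,  0.04186421]), 'opening': 0.9988098015426506} -0.0187
```

View pics/top0.png

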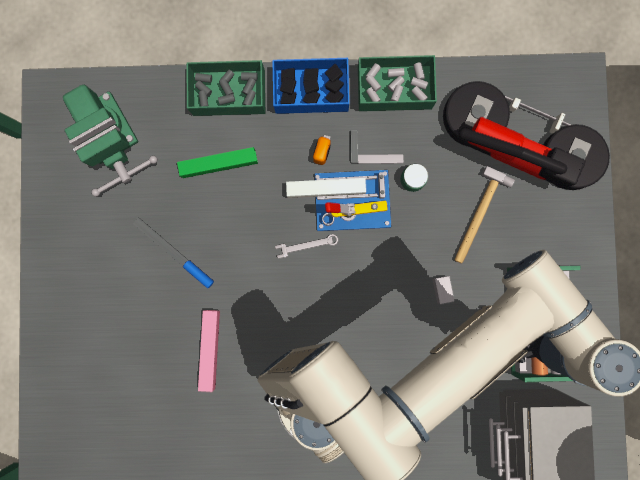

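View pics/side0.png

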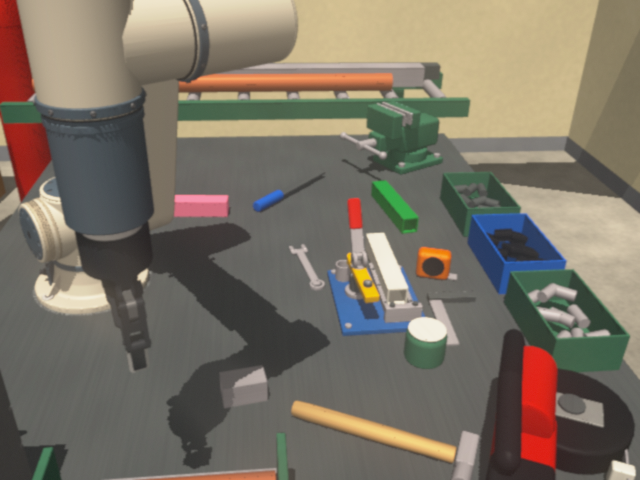

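The top view shows the jig near pixel (352,200). The tube's free end is at about (285,189), the strap points to (387,207), and the red lever is at about (332,209). Next I'll enlarge the jig.

Run:
```python
import cv2
a=cv2.imread("pics/top0.png")[155:245,270:410]; cv2.imwrite("pics/c1.png",cv2.resize(a,None,fx=5.7,fy=5.7,interpolation=cv2.INTER_CUBIC))
a=cv2.imread("pics/side0.png")[190:345,310:440]; cv2.imwrite("pics/c2.png",cv2.resize(a,None,fx=3.8,fy=3.8,interpolation=cv2.INTER_CUBIC))
```

```text
(no output)
```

View pics/c1.png

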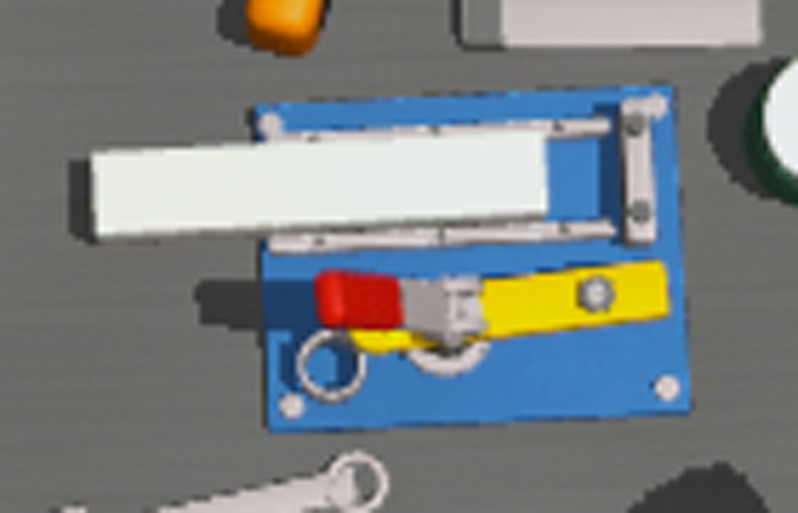

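View pics/c2.png

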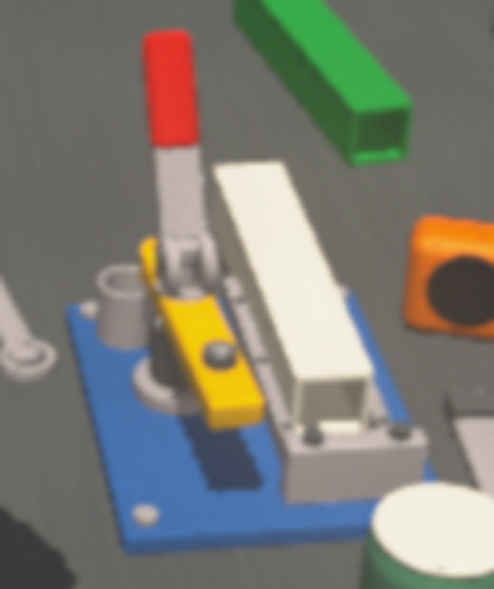

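```bash
cat > h.py <<'E'
import numpy as np
def ray(name,uv,z):
    d=np.load(f"pics/{name}.npz");K,T=d["K"],d["T"]
    v=T[:3,:3]@np.linalg.solve(K,[uv[0],uv[1],1]);p=T[:3,3];return p+v*(z-p[2])/v[2]
def proj(name,p):
    d=np.load(f"pics/{name}.npz");K,T=d["K"],d["T"]
    q=K@(T[:3,:3].T@(np.array(p)-T[:3,3]));return q[:2]/q[2]
E
python3 - <<'E'
from h import *
c1=lambda u,v:((u+.5)/5.7-.5+270,(v+.5)/5.7-.5+155)
c2=lambda u,v:((u+.5)/3.8-.5+310,(v+.5)/3.8-.5+190)
P=dict(pTL=(250,107,.012),pTR=(672,87,.012),pBR=(690,410,.012),pBL=(268,430,.012),
tFL=(92,152,.052),tNL=(98,238,.052),tFR=(547,132,.052),tNR=(548,215,.052),
sT=(621,102,.046),sB=(627,243,.046),nut=(597,293,.085),nose1=(665,262,.078),nose2=(668,315,.078),ring=(332,363,.046))
for k,(u,v,z) in P.items(): print(k,np.round(ray("top0",c1(u,v),z)*1000,1))
for k,(u,v,z) in dict(tA=(300,378,.052),tB=(372,375,.052),tC=(215,165,.052),tD=(283,162,.052),sA=(285,445,.046),sB=(427,438,.046),nut=(220,352,.085),n1=(208,418,.078),n2=(262,405,.078),cornerplate=(125,545,.012),cornL=(68,310,.012),tin=(435,530,.062)).items(): print(k,np.round(ray("side0",c2(u,v),z)*1000,1))
E
```

```text
pTL [647.9  -1.5  12. ]
pTR [ 652.5 -212.3   12. ]
pBR [ 490.6 -216.4   12. ]
pBL [485.7  -6.8  12. ]
tFL [620.3  75.2  52. ]
tNL [578.   73.1  52. ]
tFR [ 624.4 -146.6   52. ]
tNR [ 583.8 -146.    52. ]
sT [ 639.3 -183.5   46. ]
sB [ 569.9 -184.4   46. ]
nut [ 540.9 -165.9   85. ]
nose1 [ 555.9 -199.3   78. ]
nose2 [ 530.4 -199.9   78. ]
ring [514.7 -39.4  46. ]
tA [ 588.5 -146.3   52. ]
tB [ 625.6 -146.3   52. ]
tC [582.2  75.4  52. ]
tD [623.   76.5  52. ]
sA [ 571.9 -194.2   46. ]
sB [ 642.9 -193.6   46. ]
nut [ 541.7 -169.    85. ]
n1 [ 528.8 -213.7   78. ]
n2 [ 556.3 -205.    78. ]
cornerplate [ 490.5 -222.9   12. ]
cornL [486.5 -13.1  12. ]
tin [ 622.  -285.3   62. ]
```

Measurements agree across both views: jig yaw is about 0.022 and the origin about (573,-95) mm. The swing axis is at about (533,-96) with swing about 1.48. The tube end is at y≈75 mm with a gap of about 38 mm to the stop. Now I'll move above the tube's free end.

Emit:
send_rows(
  commands=[
    [-60, 44, -2, 0.33, 0],
    [-60, 44, -2, 0.33, 0],
    [-60, 44, -2, 0.33, 0],
    [-60, 44, -2, 0.33, 0],
    [-60, 44, -2, 0.33, 0],
  ],
  force=40,
)

```text
time_s: 0.72
tcp_pos: [0.3583, -0.2619, 0.2394]
ee_rot: [-0.011, 1.0, 0.0, -0.0]
contact_force: [1.3, 0.2, -0.6]
opening: -0.0
```

```bash
cat >> h.py <<'E'
from scipy.spatial.transform import Rotation as R
A=0.022; O=np.array([.5733,-.0947])
def jig(x,y):  # mm in jig -> world m
    c,s=np.cos(A),np.sin(A); return O+np.array([c*x-s*y,s*x+c*y])/1000
def to(points):
    """points: (jig x, jig y, z in mm, angle of tool y in jig, rad) -> rows of cm, rad"""
    from bench import arm
    o=arm.get_obs(); p=np.array(o["tcp_pos"]); M=R.from_quat(o["ee_rot"]).as_matrix()
    a0=np.arctan2(M[1,1],M[0,1])
    print("t",o["time_s"],"tcp",np.round(p*1000,1),"F",np.round(o["contact_force"],1),"ya",round(a0-A,3),"open",round(o["opening"],2),"q6",round(o["joint_pos"][5],2))
    i=(np.array([*(p[:2]-O)])*1000); c,s=np.cos(A),np.sin(A); print("jig",np.round([c*i[0]+s*i[1],-s*i[0]+c*i[1]],1))
    for x,y,z,a in points:
        d=M.T@(np.array([*jig(x,y),z/1000])-p); t=(a0-(a+A)+np.pi)%(2*np.pi)-np.pi
        print(np.round(d*100,2),round(t,3))
E
python3 -c "
from h import *
to([(30,205,250,1.571),(30,205,15,1.571)])"
```

```text
t 0.725 tcp [ 358.3 -261.9  239.4] F [ 1.3  0.2 -0.6] ya 1.57 open -0.0 q6 -1.27
jig [-218.7 -162.4]
[-24.85  36.75  -1.05] -0.001
[-24.85  36.75  22.45] -0.001
```

Emit:
send_rows(
  commands=[
    [-24.8, 36.8, -2, 0, 0],
    [-24.8, 36.8, -2, 0, 0],
    [-24.8, 36.8, -2, 0, 0],
    [-24.8, 36.8, -2, 0, 0],
    [-24.8, 36.8, -2, 0, 0],
  ],
)

```text
time_s: 1.35
tcp_pos: [0.5271, 0.0008, 0.2535]
ee_rot: [-0.011, 1.0, -0.0, -0.0]
contact_force: [1.2, -1.8, -0.1]
opening: 0.004
```

Emit:
send_rows(
  commands=[
    [0, 14, 0, 0, 0],
    [0, 14, 0, 0, 0],
    [0, 14, 0, 0, 0],
    [0, 14, 0, 0, 0],
  ],
)

```text
time_s: 1.85
tcp_pos: [0.5232, 0.1395, 0.2531]
ee_rot: [-0.012, 1.0, -0.0, -0.001]
contact_force: [0.6, -0.5, 0.7]
opening: 0.0
```

```bash
python3 -c "
from h import *
to([(30,205,250,1.571),(30,205,15,1.571)])"
```

```text
t 1.85 tcp [523.2 139.5 253.1] F [ 0.6 -0.5  0.7] ya 1.572 open 0.0 q6 -2.1
jig [-45.  235.2]
[-7.49 -3.04  0.3 ] 0.001
[-7.52 -3.02 23.8 ] 0.001
```

Emit:
send_rows(
  commands=[
    [-7.5, -3, 0, 0, 0],
    [-7.5, -3, 0, 0, 0],
    [-7.5, -3, 8, 0, 0],
    [-7.5, -3, 16, 0, 0],
  ],
)

```text
time_s: 2.35
tcp_pos: [0.5996, 0.1085, 0.1275]
ee_rot: [-0.01, 1.0, 0.0, 0.001]
contact_force: [0.6, 1.2, -1.1]
opening: 0.0
```

Emit:
send_rows(
  commands=[
    [0, 0, 5, 0, 0],
    [0, 0, 7.8, 0, 0],
    [0, 0, 7.8, 0, 0],
  ],
)

```text
time_s: 2.72
tcp_pos: [0.5974, 0.1082, 0.0484]
ee_rot: [-0.01, 1.0, -0.001, -0.003]
contact_force: [-0.8, 0.7, 0.8]
opening: -0.001
```

```bash
python3 -c "
from h import *
to([(30,188,14,1.571),(30,150,14,1.571),(30,145,14,1.571)])
from bench import imaging; import cv2
s=imaging.snapshot('side');cv2.imwrite('pics/s1.png',cv2.resize(s['image'][150:330,300:500],None,fx=3,fy=3))"
```

```text
t 2.725 tcp [597.4 108.2  48.4] F [-0.8  0.7  0.8] ya 1.569 open -0.0 q6 -1.99
jig [ 28.6 202.3]
[-0.16 -1.42  3.44] -0.002
[-0.17 -5.22  3.45] -0.002
[-0.17 -5.72  3.45] -0.002
```

View pics/s1.png

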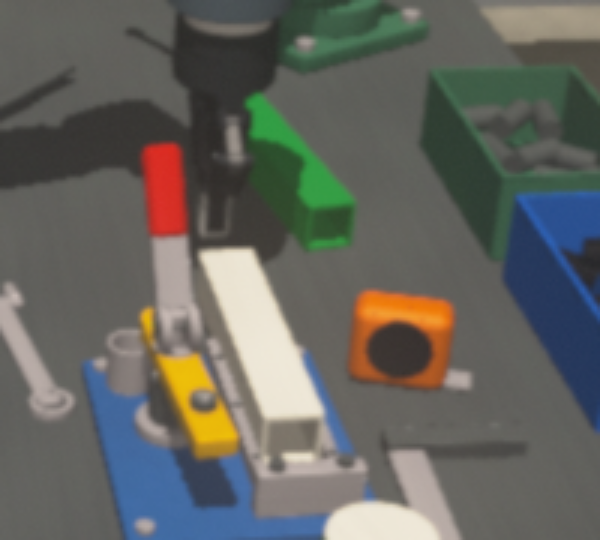

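The finger tip, at about (215,235) in this crop, stands clear behind the tube's free end. I'll lower it and push gently.

Emit:
send_rows(
  commands=[
    [-0.2, 0, 3.5, 0, 0],
    [-0.2, -1.0, 3.5, 0, 0],
    [-0.2, -1.4, 3.5, 0, 0],
    [-0.2, -1.8, 3.5, 0, 0],
    [-0.2, -2.2, 3.5, 0, 0],
  ],
)

```text
time_s: 3.4
tcp_pos: [0.6022, 0.0884, 0.0168]
ee_rot: [-0.011, 1.0, 0.0, 0.001]
contact_force: [0.1, 4.2, 2.3]
opening: 0.002
```

Emit:
send_rows(
  commands=[
    [0, -0.5, 0, 0, 0],
    [0, -1.0, 0, 0, 0],
    [0, -1.5, 0, 0, 0],
    [0, -2.0, 0, 0, 0],
    [0, -2.3, 0, 0, 0],
  ],
)

```text
time_s: 4.03
tcp_pos: [0.6034, 0.0672, 0.0168]
ee_rot: [-0.011, 1.0, 0.001, 0.002]
contact_force: [-0.4, 6.0, 2.8]
opening: 0.0
```

```bash
python3 -c "
from h import *
to([(30,145,14,1.571)])"
```

```text
t 4.025 tcp [603.4  67.2  16.8] F [-0.4  6.   2.8] ya 1.571 open 0.0 q6 -1.91
jig [ 33.6 161.2]
[ 0.36 -1.62  0.27] 0.0
```

Emit:
send_rows(
  commands=[
    [0.2, -0.4, 0, 0, 0],
    [0.2, -0.8, 0, 0, 0],
    [0.2, -1.1, 0, 0, 0],
    [0.2, -1.3, 0, 0, 0],
  ],
)

```text
time_s: 4.53
tcp_pos: [0.6017, 0.0542, 0.0168]
ee_rot: [-0.011, 1.0, 0.001, 0.002]
contact_force: [0.3, 5.6, 2.8]
opening: -0.007
```

Emit:
send_rows(
  commands=[
    [0, -0.15, 0, 0, 0],
    [0, -0.3, 0, 0, 0],
    [0, -0.4, 0, 0, 0],
  ],
)

```text
time_s: 4.9
tcp_pos: [0.6017, 0.0503, 0.0168]
ee_rot: [-0.011, 1.0, 0.001, 0.002]
contact_force: [-0.4, 6.6, 2.3]
opening: 0.002
```

Emit:
send_rows(
  commands=[
    [0, -0.1, 0, 0, 0],
    [0, -0.2, 0, 0, 0],
    [0, -0.2, 0, 0, 0],
  ],
)

```text
time_s: 5.28
tcp_pos: [0.6018, 0.0495, 0.0168]
ee_rot: [-0.011, 1.0, 0.002, 0.002]
contact_force: [-0.5, 10.7, 2.9]
opening: -0.003
```

Emit:
send_rows(
  commands=[
    [0, -0.1, 0, 0, 0],
    [0, -0.2, 0, 0, 0],
    [0, -0.2, 0, 0, 0],
  ],
)

```text
time_s: 5.65
tcp_pos: [0.602, 0.0494, 0.0168]
ee_rot: [-0.011, 1.0, 0.003, 0.002]
contact_force: [-2.0, 17.0, 3.3]
opening: 0.0
```

The tube is home: the position held at 49.4 mm while the force rose to 17 N. I'll retreat, lift and go round to the strap.

Emit:
send_rows(
  commands=[
    [0, 3, 0, 0, 0],
    [0, 3, -5, 0, 0],
    [0, 3, -11, -0.18, 0],
    [0, 3, -17, -0.36, 0],
    [0, 3, -23, -0.54, 0],
  ],
)

```text
time_s: 6.28
tcp_pos: [0.5995, 0.0742, 0.2481]
ee_rot: [-0.28, 0.96, -0.0, 0.0]
contact_force: [1.5, 0.8, -0.4]
opening: 0.003
```

```bash
python3 -c "
from h import *
to([(-72,-91,260,3.14+.09),(-72,-91,64,3.14+.09)])"
```

```text
t 6.275 tcp [599.5  74.2 248.1] F [ 1.5  0.8 -0.4] ya 2.117 open 0.0 q6 -1.38
jig [ 29.9 168.3]
[ 22.17 -16.87  -1.19] -1.113
[ 22.18 -16.86  18.41] -1.113
```

Emit:
send_rows(
  commands=[
    [22.2, -16.9, -1.2, -0.2, 0],
    [22.2, -16.9, -1.2, -0.4, 0],
    [22.2, -16.9, -1.2, -0.6, 0],
    [22.2, -16.9, -1.2, -0.8, 0],
    [22.2, -16.9, -1.2, -1.0, 0],
  ],
)

```text
time_s: 6.9
tcp_pos: [0.5007, -0.189, 0.2583]
ee_rot: [-0.673, 0.74, -0.0, 0.0]
contact_force: [0.3, -0.2, 0.6]
opening: 0.001
```

```bash
python3 -c "
from h import *
to([(-72,-91,260,3.14+.09),(-72,-91,64,3.14+.09)])"
```

```text
t 6.9 tcp [ 500.7 -189.   258.3] F [ 0.3 -0.2  0.6] ya 3.024 open 0.0 q6 -0.03
jig [-74.6 -92.7]
[-0.2  -0.24 -0.17] -0.206
[-0.21 -0.22 19.43] -0.206
```

Emit:
send_rows(
  commands=[
    [-0.2, -0.2, 5, -0.1, 0],
    [-0.2, -0.2, 10, -0.2, 0],
    [-0.2, -0.2, 15, -0.2, 0],
    [-0.2, -0.2, 19.4, -0.2, 0],
    [-0.2, -0.2, 19.4, -0.2, 0],
  ],
)

```text
time_s: 7.52
tcp_pos: [0.5015, -0.1848, 0.061]
ee_rot: [0.741, -0.671, -0.003, 0.002]
contact_force: [-0.1, 0.4, 0.8]
opening: 0.002
```

```bash
cat > sw.py <<'E'
from h import *
import sys
def arc(ths,r=88,z=66,h=14.5,gap=0):
    L=[]
    for t in ths:
        u=np.array([np.cos(t),-np.sin(t)]);n=np.array([-np.sin(t),-np.cos(t)])
        p=np.array([-40,0])+r*u+(14+h+gap)*n; L.append((*p,z,np.arctan2(n[1],n[0])))
    to(L)
arc(eval(sys.argv[1]))
E
python3 sw.py "[1.45,1.35,1.25,1.15,1.05]"; python3 -c "
from bench import imaging; import cv2
s=imaging.snapshot('side');cv2.imwrite('pics/s2.png',cv2.resize(s['image'][150:350,290:490],None,fx=3,fy=3))"
```

```text
t 7.525 tcp [ 501.5 -184.8   61. ] F [-0.1  0.4  0.8] ya -3.064 open 0.0 q6 0.16
jig [-73.8 -88.5]
[ 0.35 -1.58 -0.51] -0.043
[ 0.56 -2.48 -0.52] -0.143
[ 0.67 -3.4  -0.53] -0.243
[ 0.68 -4.33 -0.53] -0.343
[ 0.61 -5.25 -0.54] -0.443
```

View pics/s2.png

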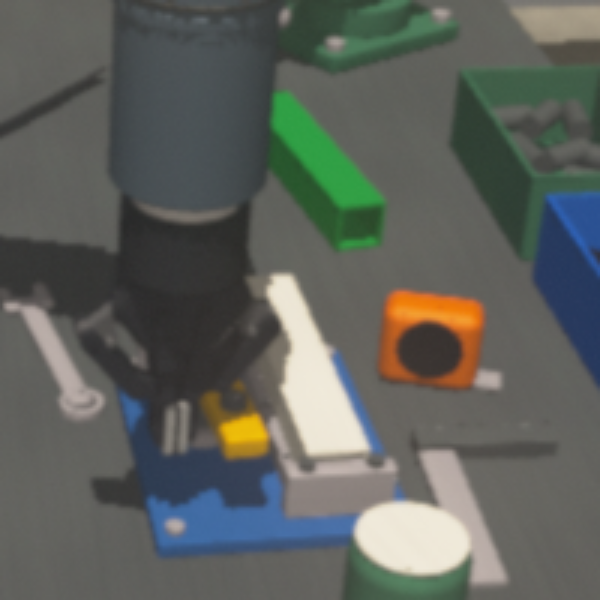

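The shut fingers, at about (175,425) in this crop, stand left of the strap nose at about (240,430). The tube end is now against the stop. Next comes the sweep.

Emit:
send_rows(
  commands=[
    [0.4, -1.6, -0.4, -0.05, 0],
    [0.6, -2.5, -0.4, -0.15, 0],
    [0.7, -3.4, -0.4, -0.25, 0],
    [0.7, -4.3, -0.4, -0.35, 0],
    [0.6, -5.2, -0.4, -0.45, 0],
  ],
)

```text
time_s: 8.2
tcp_pos: [0.5584, -0.1865, 0.0711]
ee_rot: [0.873, -0.487, 0.002, -0.0]
contact_force: [-1.0, -0.8, 0.2]
opening: 0.002
```

```bash
python3 sw.py "[.95,.85,.75,.65,.55]"
```

```text
t 8.2 tcp [ 558.4 -186.5   71.1] F [-1.  -0.8  0.2] ya -2.61 open 0.0 q6 0.61
jig [-17.  -91.5]
[-0.03 -0.59  0.51] -0.089
[ 0.13 -1.5   0.51] -0.189
[ 0.19 -2.43  0.52] -0.289
[ 0.17 -3.35  0.52] -0.389
[ 0.05 -4.27  0.52] -0.489
```

Emit:
send_rows(
  commands=[
    [0, -0.6, 0.3, -0.09, 0],
    [0.1, -1.5, 0.3, -0.19, 0],
    [0.2, -2.4, 0.3, -0.29, 0],
    [0.2, -3.3, 0.3, -0.39, 0],
    [0.1, -4.2, 0.3, -0.49, 0],
  ],
)

```text
time_s: 8.82
tcp_pos: [0.5968, -0.1662, 0.0702]
ee_rot: [0.966, -0.26, 0.005, 0.0]
contact_force: [1.7, -1.8, 4.8]
opening: -0.0
```

```bash
python3 sw.py "[.45,.35,.25,.15,.08]"
```

```text
t 8.825 tcp [ 596.8 -166.2   70.2] F [ 1.7 -1.8  4.8] ya -2.12 open -0.0 q6 1.06
jig [ 22. -72.]
[-0.01 -0.94  0.42] -0.099
[ 0.15 -1.85  0.42] -0.199
[ 0.2  -2.77  0.43] -0.299
[ 0.17 -3.7   0.43] -0.399
[ 0.09 -4.34  0.43] -0.469
```

The upward force of 4.8 N is unexpected, so I'll check before going on.

```bash
python3 -c "
from bench import imaging; import cv2, numpy as np
a=imaging.snapshot('side')['image'][210:340,320:470]
b=imaging.snapshot('wrist')['image']
cv2.imwrite('pics/s3.png',np.hstack([cv2.resize(a,(400,347)),cv2.resize(b,(400,347))]))"
```

```text
(no output)
```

View pics/s3.png

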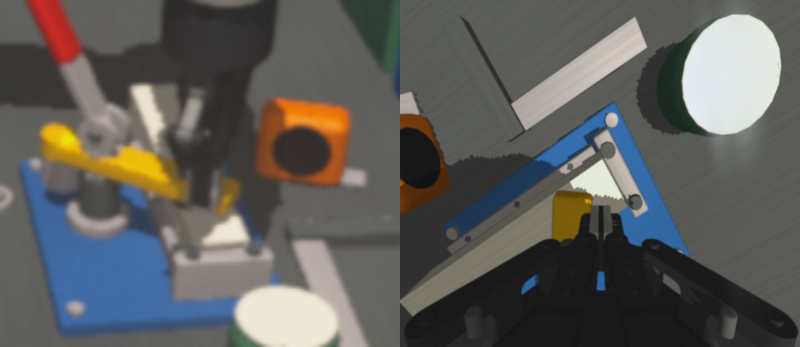

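The strap has followed, the shut fingers lie against its side, and the nose sticks out beyond them. Contact is good, so I continue.

Emit:
send_rows(
  commands=[
    [0, -0.9, 0.3, -0.1, 0],
    [0.2, -1.8, 0.3, -0.2, 0],
    [0.2, -2.7, 0.3, -0.3, 0],
    [0.2, -3.5, 0.3, -0.4, 0],
    [0.1, -4.1, 0.3, -0.47, 0],
  ],
)

```text
time_s: 9.55
tcp_pos: [0.6219, -0.1313, 0.0699]
ee_rot: [1.0, -0.028, 0.009, 0.002]
contact_force: [6.1, -2.6, 9.9]
opening: 0.0
```

```bash
python3 sw.py "[.06,.02,0,-.03]"
```

```text
t 9.55 tcp [ 621.9 -131.3   69.9] F [ 6.1 -2.6  9.9] ya -1.649 open 0.0 q6 1.47
jig [ 47.7 -37.6]
[-0.2  -0.38  0.39] -0.018
[-0.1  -0.73  0.39] -0.058
[-0.05 -0.91  0.39] -0.078
[ 0.01 -1.18  0.39] -0.108
```

Emit:
send_rows(
  commands=[
    [0, 0, -0.7, 0, 0],
    [0, 0, -0.7, 0, 0],
    [0, 0, -0.7, 0, 0],
  ],
)

```text
time_s: 9.93
tcp_pos: [0.6152, -0.13, 0.0701]
ee_rot: [1.0, -0.031, 0.001, 0.0]
contact_force: [0.2, 1.6, 6.8]
opening: -0.001
```

```bash
python3 sw.py "[.06,.02,0,-.03]"; python3 -c "
from bench import imaging,arm; import cv2, numpy as np
print(arm.get_obs()['moment'])
a=imaging.snapshot('side')['image'][240:320,340:430]
b=imaging.snapshot('wrist')['image'][200:440,200:440]
cv2.imwrite('pics/s4.png',np.hstack([cv2.resize(a,(400,356)),cv2.resize(b,(400,356))]))"
```

```text
t 9.925 tcp [ 615.2 -130.    70.1] F [0.2 1.6 6.8] ya -1.654 open -0.0 q6 1.47
jig [ 41.1 -36.2]
[ 0.48 -0.29  0.41] -0.023
[ 0.58 -0.65  0.41] -0.063
[ 0.62 -0.83  0.41] -0.083
[ 0.68 -1.1   0.41] -0.113
[0.55786972 0.18527513 0.01317662]
```

View pics/s4.png

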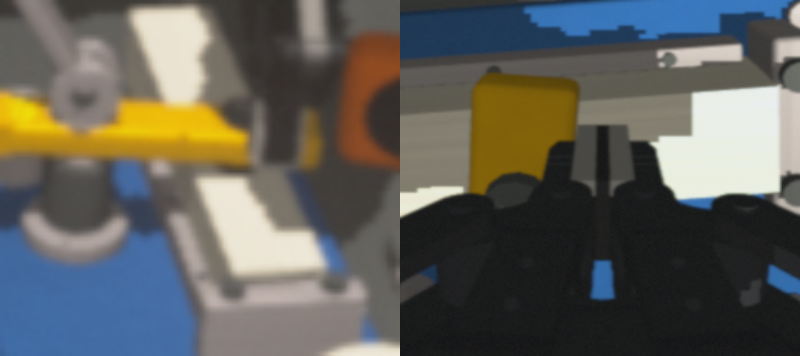

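The wrist view shows a wider dark part of the finger overlapping the strap top and resting on it, which explains the upward force. I'll lift a little more and finish the swing.

Emit:
send_rows(
  commands=[
    [0, 0, -0.4, 0, 0],
    [0.3, 0, -0.7, -0.03, 0],
    [0.3, 0, -0.7, -0.06, 0],
  ],
)

```text
time_s: 10.4
tcp_pos: [0.6175, -0.1301, 0.0754]
ee_rot: [1.0, 0.001, -0.0, 0.0]
contact_force: [-0.6, -0.3, 0.0]
opening: -0.0
```

```bash
python3 sw.py "[.06,.02,0,-.03]"
```

```text
t 10.4 tcp [ 617.5 -130.1   75.4] F [-0.6 -0.3  0. ] ya -1.592 open -0.0 q6 1.53
jig [ 43.5 -36.4]
[ 0.26 -0.27  0.94] 0.039
[ 0.38 -0.62  0.94] -0.001
[ 0.44 -0.8   0.94] -0.021
[ 0.51 -1.07  0.94] -0.051
```

Emit:
send_rows(
  commands=[
    [0.2, 0, 0.25, -0.02, 0],
    [0.2, -0.3, 0.25, -0.02, 0],
    [0.2, -0.6, 0.25, -0.02, 0],
    [0.2, -0.8, 0.25, -0.02, 0],
  ],
)

```text
time_s: 10.9
tcp_pos: [0.6195, -0.1218, 0.073]
ee_rot: [1.0, 0.01, -0.0, 0.0]
contact_force: [0.9, -1.9, -0.6]
opening: -0.0
```

Emit:
send_rows(
  commands=[
    [0, -0.15, 0, 0, 0],
    [0, -0.3, 0, 0, 0],
    [0, -0.4, 0, 0, 0],
    [0, -0.4, 0, 0, 0],
  ],
)

```text
time_s: 11.4
tcp_pos: [0.6195, -0.1179, 0.0731]
ee_rot: [1.0, 0.01, 0.0, -0.0]
contact_force: [0.7, -0.5, 0.1]
opening: 0.001
```

```bash
python3 sw.py "[0]"
```

```text
t 11.4 tcp [ 619.5 -117.9   73.1] F [ 0.7 -0.5  0.1] ya -1.574 open 0.0 q6 1.53
jig [ 45.6 -24.2]
[0.24 0.43 0.71] -0.003
```

Emit:
send_rows(
  commands=[
    [0, -0.15, 0, 0, 0],
    [0, -0.3, 0, 0, 0],
    [0, -0.4, 0, 0, 0],
    [0, -0.4, 0, 0, 0],
  ],
)

```text
time_s: 11.9
tcp_pos: [0.6195, -0.1144, 0.0732]
ee_rot: [1.0, 0.01, 0.0, 0.0]
contact_force: [1.4, -2.9, -0.2]
opening: 0.001
```

Emit:
send_rows(
  commands=[
    [0, -0.1, 0, 0, 0],
    [0, -0.2, 0, 0, 0],
    [0, -0.3, 0, 0, 0],
    [0, -0.3, 0, 0, 0],
  ],
)

```text
time_s: 12.4
tcp_pos: [0.6195, -0.1137, 0.0733]
ee_rot: [1.0, 0.009, 0.0, 0.002]
contact_force: [3.5, -11.5, -2.3]
opening: -0.004
```

The strap is at its end stop: the tip is at jig y = -20 and holds there at 11.5 N. I'll back off, lift and hover over the pin.

Emit:
send_rows(
  commands=[
    [0, 2.5, 0, 0, 0],
    [0, 2.5, -5, 0, 0],
    [0, 2.5, -11, 0, 0],
    [0, 2.5, -17, 0, 0],
    [-4, 2.5, -19, 0, 0],
  ],
)

```text
time_s: 13.02
tcp_pos: [0.5818, -0.1363, 0.2663]
ee_rot: [1.0, 0.01, 0.003, -0.0]
contact_force: [0.4, 0.3, -0.8]
opening: 0.001
```

```bash
python3 -c "
from h import *
to([(-30,0,245,-1.571),(-30,0,170,-1.571)])
from bench import imaging; import cv2
for n in ('side','top'):
  s=imaging.snapshot(n); np.savez(f'pics/{n}5.npz',K=s['intrinsics'],T=s['pose'])
  if n=='side': a=cv2.resize(s['image'][190:340,300:440],(560,600))
  else: b=cv2.resize(s['image'][170:245,300:360],(240,300)) ; b=cv2.copyMakeBorder(b,0,300,0,0,0)
cv2.imwrite('pics/s5.png',np.hstack([a,b]))"
```

```text
t 13.025 tcp [ 581.8 -136.3  266.3] F [ 0.4  0.3 -0.8] ya -1.573 open 0.0 q6 1.56
jig [  7.6 -41.8]
[-3.78 -4.17  2.11] -0.002
[-3.82 -4.16  9.61] -0.002
```

View pics/s5.png

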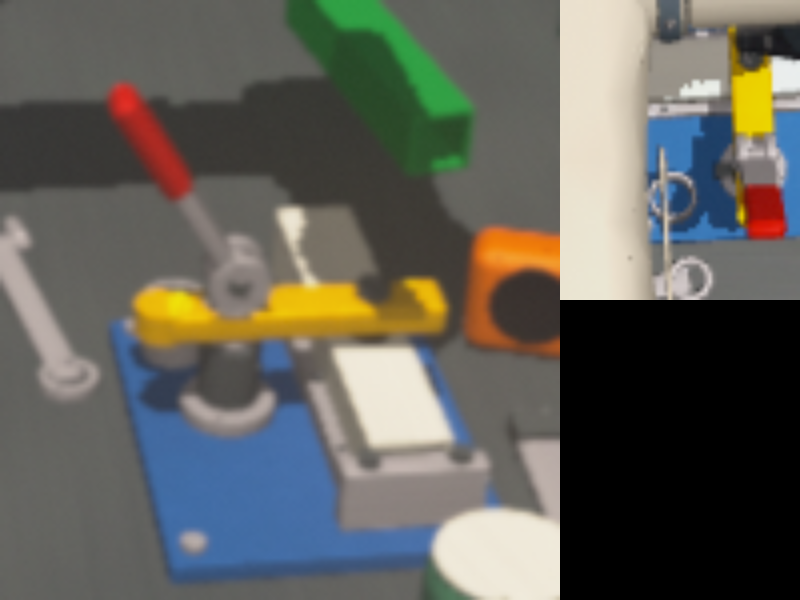

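```bash
cat > lev.py <<'E'
from h import *
import sys
def lv(phi,s=88,hw=11,gap=0):
    x=-40-s*np.cos(phi)+(7.5+gap)*np.sin(phi)+hw; z=94+s*np.sin(phi)+(7.5+gap)*np.cos(phi)
    return (x,0,z,-1.571)
if __name__=="__main__":
    print(np.round([lv(p) for p in eval(sys.argv[1])],1)); to([lv(p) for p in eval(sys.argv[1])])
E
python3 -c "
from h import *
print('pin',proj('side5',[*jig(-40,0),.094]))
for p in (.9,1,1.1,1.2): print(p,proj('side5',[*jig(-40-119*np.cos(p),0),.094+.119*np.sin(p)]))
from lev import lv
to([(-25,0,235,-1.571),(-25,0,185,-1.571),lv(1.2),lv(1.1),lv(1)])"
```

```text
pin [357.22793006 257.67396792]
0.9 [320.60516359 216.78091818]
1 [325.84858896 213.28074739]
1.1 [331.4391637  210.23462637]
1.2 [337.31410627 207.67955974]
t 13.125 tcp [ 578.7 -136.6  267.8] F [-0.8 -0.2  0.7] ya -1.574 open 0.0 q6 1.56
jig [  4.5 -42. ]
[-2.98 -4.19  3.26] -0.003
[-3.02 -4.19  8.26] -0.003
[-5.91 -4.18  8.87] -0.003
[-6.75 -4.18  9.16] -0.003
[-7.55 -4.18  9.52] -0.003
```

Emit:
send_rows(
  commands=[
    [-3, -4.2, 0, 0, 0],
    [-3, -4.2, 3, 0, 0],
    [-3, -4.2, 8.4, 0, 0],
    [-3, -4.2, 8.4, 0, 0],
  ],
)

```text
time_s: 13.62
tcp_pos: [0.5453, -0.0946, 0.1744]
ee_rot: [1.0, 0.01, -0.006, -0.001]
contact_force: [-0.7, -0.3, 0.6]
opening: 0.001
```

```bash
python3 lev.py "[1.1,1.05,1,.9,.8,.7,.6]"
```

```text
[[-62.2   0.  175.8  -1.6]
 [-66.3   0.  174.1  -1.6]
 [-70.2   0.  172.1  -1.6]
 [-77.8   0.  167.6  -1.6]
 [-84.9   0.  162.4  -1.6]
 [-91.5   0.  156.4  -1.6]
 [-97.4   0.  149.9  -1.6]]
t 13.625 tcp [545.3 -94.6 174.4] F [-0.7 -0.3  0.6] ya -1.574 open 0.0 q6 1.48
jig [-28.    0.7]
[-3.42  0.08 -0.1 ] -0.003
[-3.83  0.08  0.08] -0.003
[-4.22  0.08  0.28] -0.003
[-4.97  0.08  0.74] -0.003
[-5.68  0.09  1.27] -0.003
[-6.33  0.09  1.87] -0.003
[-6.91  0.09  2.53] -0.003
```

Emit:
send_rows(
  commands=[
    [-3.4, 0, -0.1, 0, 0],
    [-4.2, 0, 0.3, 0, 0],
    [-5.0, 0, 0.7, 0, 0],
    [-5.7, 0, 1.3, 0, 0],
    [-6.3, 0, 1.9, 0, 0],
  ],
)

```text
time_s: 14.25
tcp_pos: [0.488, -0.0969, 0.1621]
ee_rot: [1.0, 0.01, 0.002, 0.0]
contact_force: [0.6, 0.6, 6.1]
opening: -0.0
```

```bash
python3 lev.py "[.6,.5,.4,.3,.2,.1,0,-.03]"
```

```text
[[ -97.4    0.   149.9   -1.6]
 [-102.6    0.   142.8   -1.6]
 [-107.1    0.   135.2   -1.6]
 [-110.9    0.   127.2   -1.6]
 [-113.8    0.   118.8   -1.6]
 [-115.8    0.   110.2   -1.6]
 [-117.     0.   101.5   -1.6]
 [-117.2    0.    98.9   -1.6]]
t 14.25 tcp [488.  -96.9 162.1] F [0.6 0.6 6.1] ya -1.573 open -0.0 q6 1.47
jig [-85.4  -0.3]
[-1.21 -0.03  1.21] -0.002
[-1.74 -0.03  1.92] -0.002
[-2.19 -0.03  2.68] -0.002
[-2.56 -0.03  3.48] -0.002
[-2.86 -0.03  4.31] -0.002
[-3.07 -0.03  5.17] -0.002
[-3.19 -0.03  6.04] -0.002
[-3.21 -0.03  6.31] -0.002
```

Contact is as predicted at 6 N, so I continue along the arc.

Emit:
send_rows(
  commands=[
    [-1.2, 0, 1.2, 0, 0],
    [-1.7, 0, 1.9, 0, 0],
    [-2.2, 0, 2.7, 0, 0],
    [-2.6, 0, 3.5, 0, 0],
    [-2.9, 0, 4.3, 0, 0],
  ],
)

```text
time_s: 14.88
tcp_pos: [0.4585, -0.0973, 0.1174]
ee_rot: [1.0, 0.01, 0.002, 0.0]
contact_force: [5.7, -1.7, 4.8]
opening: -0.0
```

```bash
python3 lev.py "[.2,.1,0,-.03]"
```

```text
[[-113.8    0.   118.8   -1.6]
 [-115.8    0.   110.2   -1.6]
 [-117.     0.   101.5   -1.6]
 [-117.2    0.    98.9   -1.6]]
t 14.875 tcp [458.5 -97.3 117.4] F [ 5.7 -1.7  4.8] ya -1.573 open -0.0 q6 1.46
jig [-1.149e+02 -1.000e-01]
[ 0.11 -0.01 -0.14] -0.002
[-0.1  -0.01  0.72] -0.002
[-0.22 -0.01  1.59] -0.002
[-0.24 -0.01  1.86] -0.002
```

Emit:
send_rows(
  commands=[
    [-0.1, 0, 0.5, 0, 0],
    [-0.1, 0, 1.0, 0, 0],
    [-0.1, 0, 1.4, 0, 0],
    [-0.1, 0, 1.6, 0, 0],
    [-0.1, 0, 1.7, 0, 0],
  ],
)

```text
time_s: 15.5
tcp_pos: [0.4554, -0.0975, 0.1006]
ee_rot: [1.0, 0.01, -0.001, 0.0]
contact_force: [-4.0, 1.2, 16.6]
opening: 0.0
```

Emit:
send_rows(
  commands=[
    [0, 0, 0.2, 0, 0],
    [0, 0, 0.4, 0, 0],
    [0, 0, 0.5, 0, 0],
    [0, 0, 0.5, 0, 0],
  ],
)

```text
time_s: 16.0
tcp_pos: [0.4553, -0.0979, 0.0998]
ee_rot: [1.0, 0.01, 0.0, 0.001]
contact_force: [-15.9, 5.2, 45.9]
opening: 0.001
```

The lever is at its stop: the force rose steeply with no further motion. I'll lift off and check.

Emit:
send_rows(
  commands=[
    [0, 0, -1, 0, 0],
    [0, 0, -5, 0, 0],
    [0, 0, -11, 0, 0],
    [5, 5, -14, 0, 0],
    [11, 11, -14, 0, 0],
  ],
)

```text
time_s: 16.62
tcp_pos: [0.5431, -0.1805, 0.2345]
ee_rot: [1.0, 0.01, 0.001, -0.001]
contact_force: [1.8, 1.9, 0.3]
opening: -0.001
```

Emit:
send_rows(
  commands=[
    [-8, 6, 0, 0, 0],
    [-8, 12, 0, 0, 0],
    [-8, 18, 0, 0, 0],
    [-8, 18, 0, 0, 0],
  ],
)

```text
time_s: 17.12
tcp_pos: [0.4637, -0.3636, 0.2303]
ee_rot: [1.0, 0.008, -0.003, -0.002]
contact_force: [0.2, 0.6, -0.6]
opening: 0.002
```

```bash
python3 -c "
from h import *
to([])
from bench import imaging; import cv2
s=imaging.snapshot('side'); a=cv2.resize(s['image'][210:340,300:440],(420,390),interpolation=cv2.INTER_CUBIC); np.savez('pics/side6.npz',K=s['intrinsics'],T=s['pose'])
s=imaging.snapshot('top'); b=cv2.resize(s['image'][155:250,280:405],(380,289),interpolation=cv2.INTER_CUBIC); b=cv2.copyMakeBorder(b,0,101,0,0,0)
cv2.imwrite('pics/s6.png',np.hstack([a,b]))
for n,q in dict(levertip=(-159,0,94),noseend=(65,0,70),tubeend=(30,-90,52)).items(): 
  u,v=proj('side6',[*jig(*q[:2]),q[2]/1000]); print(n,(u-300)*3,(v-210)*3)"
```

```text
t 17.125 tcp [ 463.7 -363.6  230.3] F [ 0.2  0.6 -0.6] ya -1.577 open 0.0 q6 1.99
jig [-115.5 -266.4]
levertip -10.814771707401235 151.64025438069916
noseend 325.9313751484647 166.57174682369572
tubeend 304.2217599232753 270.40159297523735
```

View pics/s6.png

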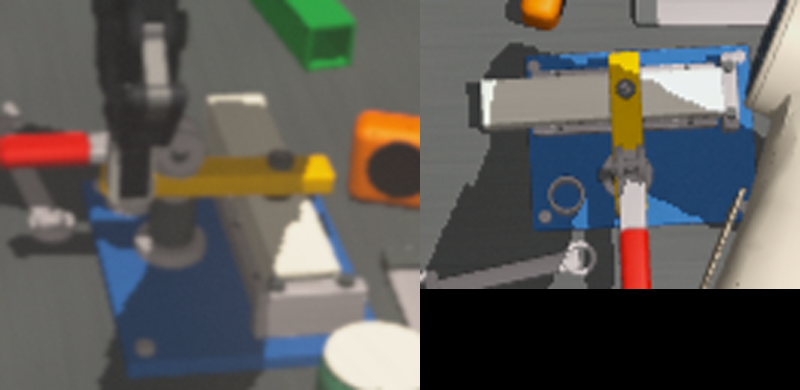

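The tube end is at the stop, the strap is square across it, and the lever is level (grip at about (45,150) against 152 predicted). The gripper is clear, so I'm handing in.

```bash
python3 -c "
from bench import ticket; print(ticket.job_done())"
```

```text
the job is handed in; nothing more can be done
None
```

The tube is clamped in the jig and the job was handed in at about 17 s, well inside the 61 s limit.

1. **Tube:** I pushed it about 38 mm to the steel stop. At the end the position held still while the push rose to 17 N.
2. **Strap:** I swung it round with the back of the shut fingers to its end stop, where it held at about 11 N.
3. **Lever:** I pressed it down only after that, to its stop.

**Last check:** Just before handing in, the top and side pictures showed the tube end against the stop, the strap across the tube and the lever level. The parts of the bench I could see looked undisturbed. The gripper was clear, with a force reading near zero.

**Disagreements and doubts:**
- **Strap swing:** A wider part of the finger rested on the strap top, with up to 10 N upward, until I lifted a few millimetres.
- **Lever press:** The wrist force reached about 46 N. That was fingertip contact, so I don't expect it to count against the 40 N limit on the arm and gripper body, but I could not confirm it.
- **Squareness:** In the top view the lever and strap appear tilted by up to about 1° from the expected line. That is within what I could read from the picture, so squareness rests mainly on having felt the strap's end stop.

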